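# Lock a quarter-turn T-stud into a floating mould mount

## Task

Take the orange-handled T-stud out of the rack and feed its head down through the slot of the aluminium plate on the green mould mount; the plate floats along its guide, so feel or look for where the slot really is. Press it down against the spring, turn it a quarter turn clockwise (seen from above) until it meets its stop, let the spring lift it into its lock and let go. Press gently, never with more than about 25 N, and leave the two other studs in the rack.

Things in the scene. Friction and masses are not known exactly. Their poses are not given: they have to be found in the camera images.
- stud: T-stud, orange handle, about 120 g, 65 mm tall, upright in the rack. Origin: centre of its underside, z up. Steel head 34 mm (its x) by 13 mm (its y), 6 mm thick, at the bottom; round stem 12 mm across. Symmetric under a half turn.
- stud_grip (a point): centre of the orange handle, 50 mm above the stud's underside. The handle is 26 mm (stud's x) by 14 mm (stud's y), from 35 to 65 mm above the underside. Grip it across the 14 mm, fingers closing along the stud's y; keep the fingertips 33 mm or more above the underside so that they stay clear of the mount.
- spare_blue: same stud with a blue handle, a spare: stays in the rack.
- spare_grey: same stud with a grey handle, a spare: stays in the rack.
- rack: black block 200 (its x) x 60 (its y) x 22 mm, fixed; origin under its centre. Three pockets in a row 60 mm apart along its x, 38 x 17 mm, floor 10 mm above the table; which stud is in which pocket varies. The studs' x runs along the rack's x.
- mount: green steel base, 160 (its x, from -65 to +95) x 130 (its y, centred) x 40 mm, fixed; origin on its underside below the white zero mark on a rail, z up. In it an aluminium plate 100 x 100 mm, top face 40 mm above the origin, 6 mm thick, with a slot 36.5 mm long (along the mount's y) and 15.5 mm wide (along its x). The stud's head enters with its x along the mount's y.
- slot_zero (a point): point over the mount's origin, at the height of the plate's top face. The plate floats: it and its slot's centre stand anywhere from 4 to 26 mm from this point towards the mount's +x, on its y = 0 line. This offset is NOT measured: find it by feel (the head touches the top face or drops in) or by sight. Friction holds the plate (25 N sideways).
- pad_zero (a point): 6 mm below slot_zero, at the rest height of the top of a brass, damped spring pad under the slot (it floats with the slot). It gives at 3 N, stiffens 0.5 N per mm and ends hard after 14 mm (10 N). The head can turn only with its underside 15 to 20 mm below the plate's top face (aim for 17); ribs block it higher up.
- lock_zero (a point): 12 mm below slot_zero: height of the locked stud's underside (its place along the mount's x floats with the slot). The head turns only clockwise from above, to hard stops at 90 degrees (4 degrees of play), stud's x then along the mount's x. Let up there, the spring lifts it 5 mm between ribs against the plate: locked. Let go elsewhere, it is pushed out or sits too low.
Mind the look-alikes: they are no part of the job. What is shaped like the spare_blue but pink or red is not meant.

How it is judged:
On the way, in this order (a step that is already met when the one before it is completed fails the run):
1. the orange stud's head has gone down through the slot, lined up with it (horizontal distance between stud and slot_zero below 0.031 m and z of stud in the frame of mount between 0.018 and 0.0315 m and angle between the x axis of stud and the y axis of mount, either way round below 0.3 rad), for 0.1 s.
2. it is turned a quarter turn while pressed down (horizontal distance between stud and slot_zero below 0.031 m and z of stud in the frame of mount between 0.018 and 0.03 m and angle between the x axis of stud and the x axis of mount, either way round below 0.2 rad), for 0.1 s.
At the end, for the whole second after the job is handed in: The orange stud stands locked in the mount's slot, at rest and released: its x within 0.2 rad of the mount's x, its underside 26.5 to 30 mm above the mount's origin (spring-lifted against the plate), upright within 0.12 rad; both spare studs still in the rack (horizontal distance between stud and slot_zero below 0.031 m and z of stud in the frame of mount between 0.0265 and 0.03 m and angle between the x axis of stud and the x axis of mount, either way round below 0.2 rad and angle between stud's own z axis and vertical below 0.12 rad and linear speed of stud below 0.02 m/s and horizontal distance between each of spare_blue, spare_grey and rack below 0.075 m); the robot touches nothing.
It fails at once if the stud is pressed on the mount with more than 40 N (contact force between stud and mount above 40 N).
It fails at once if a spare stud is moved out of its pocket (more than 20 mm) (distance of any of spare_blue, spare_grey from where it was at the start of the episode above 0.02 m).
It also fails if it takes over 67 s, if anything falls off the work surface, if the arm or the gripper's body presses on something with over 40 N, if the wrist force passes 120 N, or if a joint passes its speed limit or range.

## Robot

A 7-joint arm with a two-finger parallel gripper is mounted at the origin on the work surface. World frame = base frame: x ahead of the robot, y to its left, z up, the work surface at z = 0. Lengths are in m, angles in rad, forces in N, time in s.
With the tool pointing down it reaches from about 0.35 to 0.9 m from the base axis. Payload 8.1 kg.
Tool frame: the origin (TCP) lies between the finger pads; the fingertips stand 17 mm ahead of it and the grasp point (between the pads) lies 2 mm behind it; z points along the fingers, y is the direction in which the jaws open and shut (so a half turn about z gives the same grasp; the last joint's range is limited). The gripper opens to 92 mm and grips with 3 to 60 N. Pads are 19 mm wide; open, the fingers measure 130 mm over their backs; the gripper's body (75 mm by 190 mm) begins 47 mm behind the grasp point.
Start: joints at [-1.287, 0.434, 0.025, 1.573, -0.012, 1.134, -0.075], TCP at [0.236, 0.579, 0.244] pointing down, gripper open.
Joint ranges: [-2.62, 2.62], [-0.44, 2.09], [-1.27, 1.32], [0.08, 2.57], [-1.32, 4.46], [0.12, 2], [-2.74, 2.74]. Speed limits (rad/s): [2.22, 2.22, 3.01, 3.01, 3.14, 3.14, 3.14].

## Interface

Orientations are given as a rotation vector (axis times angle).
In Python, from cell import arm gives the robot as it stands. The module is installed in compiled form; this text tells all that it offers.
- The arm moves only by the shell command python3 -m crank 'ROWS' [FORCE]. ROWS is JSON, a list of rows, each a list of 5 numbers: the opening, from 0 (shut) to 1 (fully open), then the shift along the world's x, y, z normalised to -1 to 1, where 1 is 40 cm, then the turn about the world's z normalised to -1 to 1, where 1 is 60 degrees. In form: [[fingers, tx, ty, tz, twist], ...]. A call has exactly 8 rows; each row shifts and turns the commanded pose from where the row before left it; what a row does not reach is not made up. A row lasts 1/12 s, in which the tool goes at most 41.7 mm and 7.16 degrees, less where a joint would pass 70% of its speed; a pose out of reach is approached as far as the arm can. A call with a number of a shift or a turn outside -1 to 1 is refused whole. A call with a gripper value outside its range is refused whole. The fingers move at their own pace and stop on an object; FORCE is the grip in N (left out, the last holds). Time passes only in rows, so rows that do not move let the fingers close, or fill a call up. It gives the time, the measured TCP pose, the force and the opening at its end, in the units of the state.
- arm.observe(): the state, without advancing time (a new reading comes with each control period).
- arm.get_image(name): name is "scene" or "top" or "wrist"; returns the picture (420x560x3 uint8, red, green, blue); there is no depth.
- arm.get_calibration(name): a dict with "intrinsics" (3x3 intrinsics, pixels), "extrinsics" (4x4, takes a point from camera to world coordinates). Camera axes: x right, y down, z forward; pixel columns grow to the right and rows downward; lengths in m; the calibration is good to about 2 mm. A picture is of the moment at which its call begins: read the wrist's pose just before it. get_calibration takes no time and is no camera call; for the wrist camera it gives the pose at the moment of the call.
- arm.sign_off(): hands the job in, once; it reports no verdict.
The state is a dict: "clock": time; "joints": joint angles; "dq": joint speeds; "joint_efforts": joint torques, N m; "position": TCP position; "ee_rot": TCP orientation; "force": force on the tool from outside, world axes, zero at the start; "ft_torque": the same for the moment, N m; "width": opening from 0.0 (shut) to 1.0 (fully open).
Only numpy, scipy, OpenCV 4.12 (cv2) and the standard library are available. Lean on these libraries where they do the work, as an engineer would, in place of code of your own. Each camera call takes 0.05 s, during which the arm holds its last target.

## Working session

There is one attempt and no reset: what is moved stays moved. The work goes in short steps, Python scripts to look and compute and a shell command to move; the robot and the scene stay as the last step left them, time stands still between calls to the robot, and variables do not carry over. Pictures are saved under pics/ and viewed, and the job is handed in when it is done.

```bash
mkdir -p pics; cat > h.py <<'E'
import numpy as np, cv2
from cell import arm
def snap(n,f):
    im=arm.get_image(n); cv2.imwrite('pics/'+f,im[:,:,::-1]); return im
def ray(c,u,v,z):
    K=np.array(c['intrinsics']);T=np.array(c['extrinsics'])
    d=T[:3,:3]@np.linalg.inv(K)@np.array([u,v,1.]);o=T[:3,3]
    return o+d*(z-o[2])/d[2]
def proj(c,p):
    K=np.array(c['intrinsics']);T=np.array(c['extrinsics'])
    q=K@(T[:3,:3].T@(np.array(p)-T[:3,3]));return q[:2]/q[2]
E
python3 - <<'E'
from h import *
np.set_printoptions(precision=4,suppress=True)
print(arm.observe())
for n in('scene','top','wrist'):
    snap(n,n+'0.png');print(n,arm.get_calibration(n))
E
```

```text
{'clock': 0.0, 'joints': array([-1.2866,  0.4352,  0.025 ,  1.5741, -0.0116,  1.134 , -0.0751]), 'dq': array([-0.001 , -0.0004,  0.0015, -0.0005, -0.0005,  0.0018, -0.0011]), 'joint_efforts': array([ -0.0001, -66.7852,   0.9844, -31.4474,  -0.0607,   0.0428,
         0.0002]), 'position': array([0.2356, 0.5784, 0.243 ]), 'ee_rot': array([-0.6039, -3.0828,  0.0024]), 'force': array([-1.3974,  0.2645,  0.201 ]), 'ft_torque': array([ 0.0703, -0.014 ,  0.0371]), 'width': 1.0031025742155992}
scene {'intrinsics': array([[400.6576,   0.    , 281.0782],
       [  0.    , 400.6576, 212.1099],
       [  0.    ,   0.    ,   1.    ]]), 'extrinsics': array([[-0.7469,  0.352 , -0.5642,  0.9803],
       [ 0.665 ,  0.3893, -0.6374,  0.5611],
       [-0.0047, -0.8512, -0.5248,  0.5316],
       [ 0.    ,  0.    ,  0.    ,  1.    ]])}
top {'intrinsics': array([[484.6991,   0.    , 282.213 ],
       [  0.    , 484.6991, 204.3013],
       [  0.    ,   0.    ,   1.    ]]), 'extrinsics': array([[-0.0096, -0.9843,  0.1761,  0.3559],
       [-0.9998,  0.0125,  0.0159,  0.0017],
       [-0.0178, -0.176 , -0.9842,  0.8773],
       [ 0.    ,  0.    ,  0.    ,  1.    ]])}
wrist {'intrinsics': array([[292.369 ,   0.    , 275.1469],
       [  0.    , 292.369 , 210.1504],
       [  0.    ,   0.    ,   1.    ]]), 'extrinsics': array([[ 0.3784,  0.8911,  0.2506,  0.1668],
       [ 0.9256, -0.3639, -0.1035,  0.606 ],
       [-0.0011,  0.2711, -0.9625,  0.3843],
       [ 0.    ,  0.    ,  0.    ,  1.    ]])}
```

View pics/top0.png

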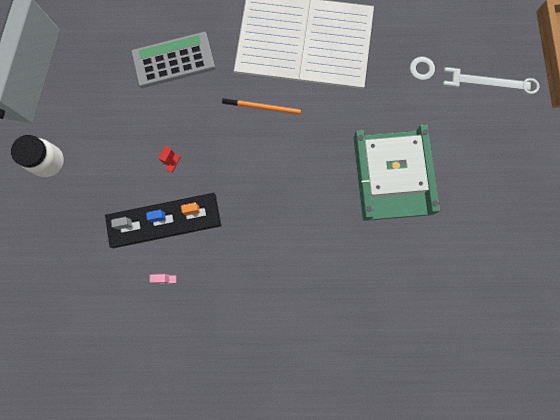

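View pics/scene0.png

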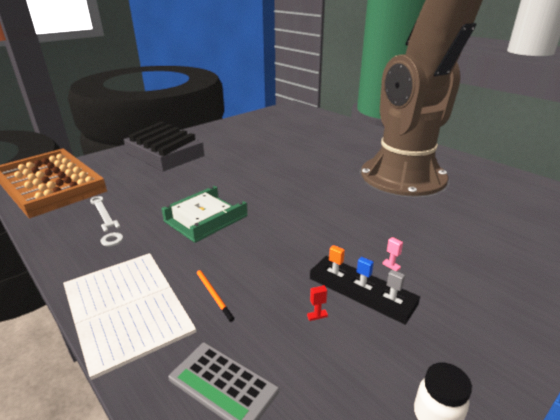

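View pics/wrist0.png

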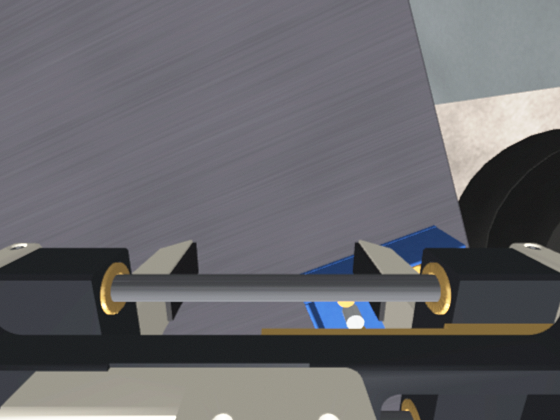

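The top view shows the rack at about (163,220), with the orange stud at (191,210) at its right end. The mount is at (397,172), and the slot is visible at about (396,165). The white zero mark is on the left rail at about (365,181).

```bash
python3 - <<'E'
import cv2,numpy as np
im=cv2.imread('pics/top0.png')
a=cv2.resize(im[115:230,345:450],None,fx=5,fy=5,interpolation=cv2.INTER_CUBIC);cv2.imwrite('pics/m0.png',a)
b=cv2.resize(im[185:255,95:230],None,fx=5.5,fy=5.5,interpolation=cv2.INTER_CUBIC);cv2.imwrite('pics/r0.png',b)
E
```

```text
(no output)
```

View pics/m0.png

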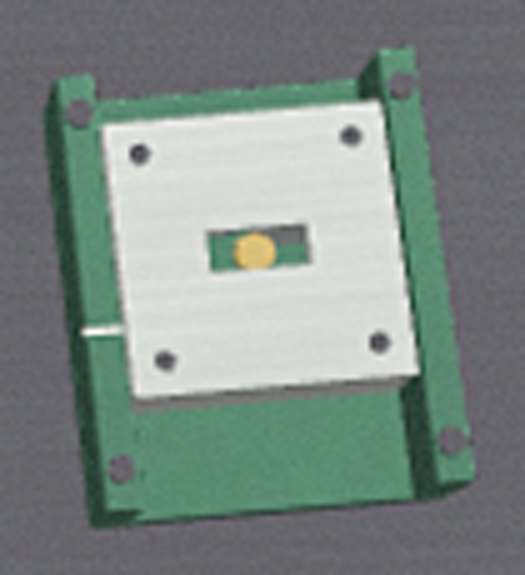

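View pics/r0.png

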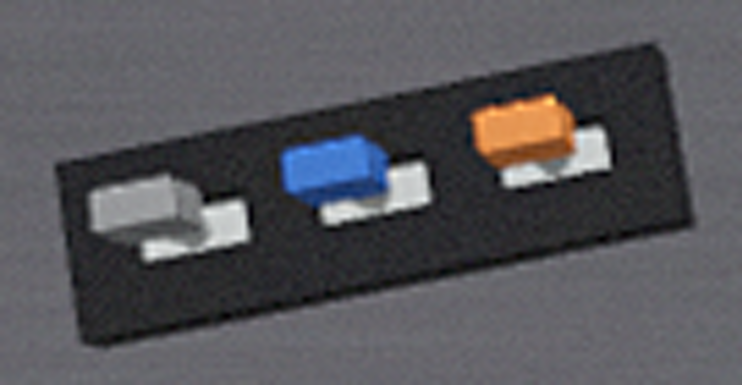

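```bash
cat > m.py <<'E'
from h import *
np.set_printoptions(precision=4,suppress=True)
c=arm.get_calibration('top'); im=cv2.imread('pics/top0.png')
hsv=cv2.cvtColor(im,cv2.COLOR_BGR2HSV)
# plate
m=((hsv[...,1]<30)&(hsv[...,2]>180)).astype('uint8'); m[:120]=0;m[200:]=0;m[:,:355]=0;m[:,440:]=0
k,_=cv2.findContours(m,cv2.RETR_CCOMP,cv2.CHAIN_APPROX_NONE)
big=max(k,key=cv2.contourArea);box=cv2.boxPoints(cv2.minAreaRect(big))
P=np.array([ray(c,u,v,.04)[:2] for u,v in box]);print('plate px',box.tolist(),'\nworld\n',P,P.mean(0))
print('sides',[np.linalg.norm(P[i]-P[i-1]) for i in range(4)])
pw=np.array([ray(c,*q,.04)[:2] for q in big[:,0]],np.float32)
r=cv2.minAreaRect(pw*1000);print('plate rect world',r)
# slot: non-white inside region
s=np.zeros_like(m);s[155:175,380:412]=1-m[155:175,380:412]
k,_=cv2.findContours(s,cv2.RETR_EXTERNAL,cv2.CHAIN_APPROX_NONE);k=max(k,key=cv2.contourArea)
sw=np.array([ray(c,*q,.04)[:2] for q in k[:,0]],np.float32);print('slot rect',cv2.minAreaRect(sw*1000))
# mark
g=(hsv[...,1]<60)&(hsv[...,2]>150);g[:170]=0;g[190:]=0;g[:,:355]=0;g[:,369:]=0
ys,xs=np.nonzero(g);print('mark px',xs,ys, ray(c,xs.mean(),ys.mean(),.05)[:2])
# rack
d=(hsv[...,2]<60).astype('uint8');d[:185]=0;d[255:]=0;d[:,:95]=0;d[:,230:]=0
k,_=cv2.findContours(d,cv2.RETR_EXTERNAL,cv2.CHAIN_APPROX_NONE);k=max(k,key=cv2.contourArea)
rw=np.array([ray(c,*q,.022)[:2] for q in k[:,0]],np.float32);r=cv2.minAreaRect(rw*1000);print('rack',r)
for nm,lo,hi in(('orange',5,20),('blue',100,125)):
    o=((hsv[...,0]>lo)&(hsv[...,0]<hi)&(hsv[...,1]>120)).astype('uint8');o[:185]=0;o[255:]=0;o[:,230:]=0
    k,_=cv2.findContours(o,cv2.RETR_EXTERNAL,cv2.CHAIN_APPROX_NONE);k=max(k,key=cv2.contourArea)
    print(nm,cv2.minAreaRect(k))
# head white
w=((hsv[...,1]<50)&(hsv[...,2]>170)).astype('uint8')[185:255,95:230]
n,l,st,ce=cv2.connectedComponentsWithStats(w)
for i in range(1,n):
    if st[i,4]>20:print('head',st[i],ray(c,ce[i,0]+95,ce[i,1]+185,.016))
E
python3 m.py
```

```text
plate px [[358.4352722167969, 140.00563049316406], [423.3358459472656, 134.3621063232422], [428.1013488769531, 189.1651153564453], [363.2007751464844, 194.8086395263672]] 
world
 [[ 0.6211 -0.1225]
 [ 0.6298 -0.2389]
 [ 0.5295 -0.2411]
 [ 0.5209 -0.1272]] [ 0.5753 -0.1824]
sides [np.float64(0.10032015097495148), np.float64(0.1166843029467634), np.float64(0.10038273732887457), np.float64(0.11430561370070641)]
plate rect world ((575.23779296875, -180.8778076171875), (100.22679138183594, 113.74724578857422), 4.168863773345947)
slot rect ((575.6229248046875, -187.79734802246094), (15.29024887084961, 36.12274169921875), 4.098999977111816)
mark px [362 363 364 365 366 367 368 361 362 363 364 365 366 367 368] [180 180 180 180 180 180 180 181 181 181 181 181 181 181 181] [ 0.5442 -0.1293]
rack ((482.93621826171875, 230.22213745117188), (62.4529914855957, 200.82989501953125), 10.98939323425293)
orange ((189.98077392578125, 208.40383911132812), (11.374736785888672, 18.631032943725586), 78.69007110595703)
blue ((155.4807586669922, 215.40383911132812), (11.570852279663086, 19.611614227294922), 78.69007110595703)
head [102  24   9   8  42] [0.497  0.1614 0.016 ]
head [70 30  8  8 47] [0.4864 0.2206 0.016 ]
head [92 30  8  4 22] [0.4902 0.1823 0.016 ]
head [37 37  8  8 50] [0.4748 0.28   0.016 ]
head [59 37  9  4 21] [0.4786 0.2416 0.016 ]
```

```bash
python3 - <<'E'
import cv2
im=cv2.imread('pics/scene0.png')
cv2.imwrite('pics/s0.png',cv2.resize(im[180:245,155:255],None,fx=6,fy=6,interpolation=cv2.INTER_CUBIC))
cv2.imwrite('pics/s1.png',cv2.resize(im[230:325,300:425],None,fx=6,fy=6,interpolation=cv2.INTER_CUBIC))
E
```

```text
(no output)
```

View pics/s0.png

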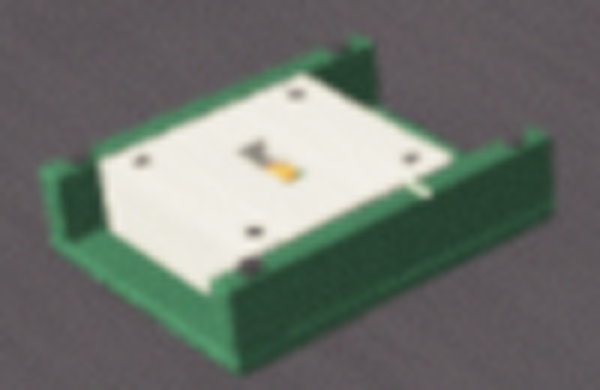

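View pics/s1.png

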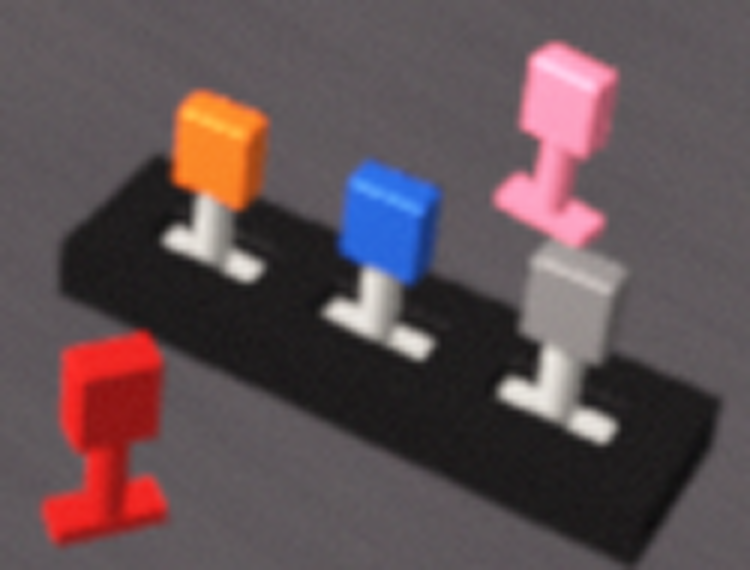

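```bash
cat > t.py <<'E'
from h import *
np.set_printoptions(precision=4,suppress=True)
def line(c,u,v):
    K=np.array(c['intrinsics']);T=np.array(c['extrinsics']);d=T[:3,:3]@np.linalg.inv(K)@np.array([u,v,1.]);return T[:3,3],d/np.linalg.norm(d)
def tri(a,b):
    (o1,d1),(o2,d2)=line(*a),line(*b)
    s=np.linalg.lstsq(np.c_[d1,-d2],o2-o1,rcond=None)[0];p,q=o1+s[0]*d1,o2+s[1]*d2
    return (p+q)/2,np.linalg.norm(p-q)
def blob(im,lo,hi,box,smin=120,vmin=60):
    h=cv2.cvtColor(im,cv2.COLOR_BGR2HSV);m=((h[...,0]>=lo)&(h[...,0]<=hi)&(h[...,1]>smin)&(h[...,2]>vmin)).astype('uint8')
    z=np.zeros_like(m);x0,y0,x1,y1=box;z[y0:y1,x0:x1]=m[y0:y1,x0:x1]
    k,_=cv2.findContours(z,cv2.RETR_EXTERNAL,cv2.CHAIN_APPROX_NONE);k=max(k,key=cv2.contourArea)
    M=cv2.moments(cv2.convexHull(k));return M['m10']/M['m00'],M['m01']/M['m00']
if __name__=='__main__':
    ct,cs=arm.get_calibration('top'),arm.get_calibration('scene')
    it,is_=cv2.imread('pics/top0.png'),cv2.imread('pics/scene0.png')
    for n,lo,hi in(('orange',5,20),('blue',100,125)):
        a=blob(it,lo,hi,(95,185,230,255));b=blob(is_,lo,hi,(300,230,425,325))
        print(n,a,b,tri((ct,*a),(cs,*b)),'top@.06',ray(ct,*a,.06),'scene@.06',ray(cs,*b,.06))
    # slot pad (brass) + mark in scene at plate height; slot centre from zoom
    print('slot scene',ray(cs,155+268/6,180+161/6,.04))
    print('slot top',ray(ct,345+260/5,115+248/5,.04))
    print('mark scene z40/50',ray(cs,155+420/6,180+186/6,.04),ray(cs,155+420/6,180+186/6,.05))
    print('mark top 40/50',ray(ct,345+103/5,115+330/5,.04),ray(ct,345+103/5,115+330/5,.05))
    for u,v in((103,127),(382,101),(418,373),(135,397)): print('plate corner',ray(ct,345+u/5-.4,115+v/5-.4,.04)[:2])
E
python3 t.py
```

```text
orange (189.67931345980125, 208.34327009936763) (336.03866666666664, 254.544) (array([0.4974, 0.1738, 0.0594]), np.float64(0.0003351250172170084)) top@.06 [0.4972 0.1738 0.06  ] scene@.06 [0.4982 0.1743 0.06  ]
blue (155.36960276338513, 215.36960276338513) (364.3735408560311, 266.62451361867704) (array([0.4858, 0.2327, 0.0593]), np.float64(0.00019184196972371373)) top@.06 [0.4857 0.2326 0.06  ] scene@.06 [0.4867 0.2331 0.06  ]
slot scene [ 0.5803 -0.1847  0.04  ]
slot top [ 0.5747 -0.189   0.04  ]
mark scene z40/50 [ 0.5463 -0.1281  0.04  ] [ 0.5551 -0.1141  0.05  ]
mark top 40/50 [ 0.5457 -0.1323  0.04  ] [ 0.5434 -0.1307  0.05  ]
plate corner [ 0.6209 -0.1346]
plate corner [ 0.6291 -0.2347]
plate corner [ 0.5294 -0.2413]
plate corner [ 0.5221 -0.1419]
```

```bash
python3 -m crank '[[0.6,0.041,-0.063,-0.016,-0.06],[0.6,0.041,-0.063,-0.016,-0.06],[0.6,0.041,-0.063,-0.016,-0.06],[0.6,0.041,-0.063,-0.016,-0.06],[0.6,0.041,-0.063,-0.016,-0.06],[0.6,0.041,-0.063,-0.016,-0.06],[0.6,0.041,-0.063,-0.016,-0.06],[0.6,0.041,-0.063,-0.016,-0.06]]' 40
python3 -m crank '[[0.6,0.041,-0.063,-0.016,-0.06],[0.6,0.041,-0.063,-0.016,-0.06],[0.6,0.041,-0.063,-0.016,-0.06],[0.6,0.041,-0.063,-0.016,-0.06],[0.6,0.041,-0.063,-0.016,-0.06],[0.6,0.041,-0.063,-0.016,-0.06],[0.6,0.041,-0.063,-0.016,-0.06],[0.6,0,0,0,0]]'
python3 - <<'E'
from h import *
from scipy.spatial.transform import Rotation as R
o=arm.observe();y=R.from_rotvec(o['ee_rot']).as_matrix();print(o['position'],np.degrees(np.arctan2(y[1,1],y[0,1])),y[:,2],o['joints'],o['force'],o['clock'])
snap('wrist','w1.png');snap('top','t1.png')
E
```

```text
clock: 0.82
position: [0.3675, 0.3758, 0.1922]
ee_rot: [-1.356, -2.834, 0.0]
force: [0.3, 0.7, 0.3]
width: 0.602
clock: 1.48
position: [0.4843, 0.1945, 0.1469]
ee_rot: [1.95, 2.46, -0.004]
force: [-0.6, -1.6, 0.0]
width: 0.599
[0.48433902 0.19448144 0.14693141] 13.1909489921388 [ 7.41870126e-04 -3.43663810e-03 -9.99993820e-01] [-0.74342251  0.38447515  0.33805343  1.96086287 -0.16565816  0.82372235
 -0.08495298] [-0.62621141 -1.60763439  0.04122222] 1.4833
```

View pics/w1.png

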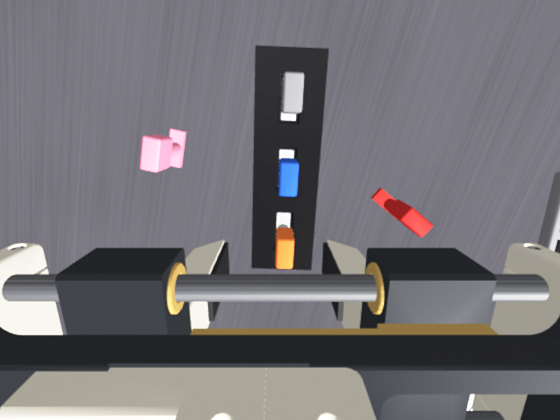

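View pics/t1.png

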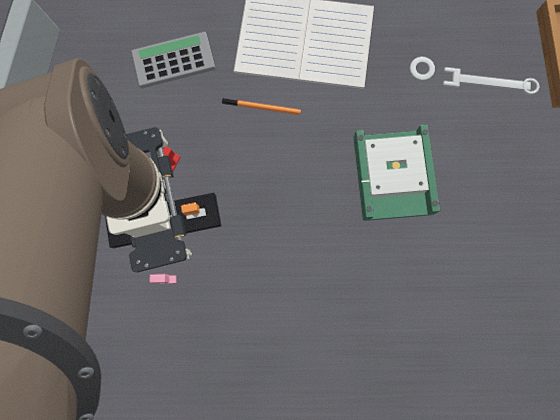

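The wrist view shows the rack vertical, with orange at (285,248), blue at (289,177) and grey at (293,92). I'll use it to refine the stud position and the rack yaw.

```bash
python3 - <<'E'
from t import *
c=arm.get_calibration('wrist');im=cv2.imread('pics/w1.png')
for n,lo,hi in(('orange',5,20),('blue',100,125)):
    a=blob(im,lo,hi,(250,140,330,275),150);print(n,a,ray(c,*a,.06))
L=[ray(c,*p,.022) for p in((256,48),(253,268))];Rr=[ray(c,*p,.022) for p in((328,48),(313,270))]
for q in(L,Rr):d=q[0]-q[1];print(q,np.degrees(np.arctan2(d[1],d[0])))
E
```

```text
orange (284.42073870153706, 248.21358109658178) [0.494  0.1771 0.06  ]
blue (288.2455899198167, 177.33150057273767) [0.4823 0.2362 0.06  ]
[array([0.4333, 0.3276, 0.022 ]), array([0.4737, 0.1334, 0.022 ])] 101.73060606297489
[array([0.4906, 0.3415, 0.022 ]), array([0.5327, 0.1455, 0.022 ])] 102.13157194997476
```

```bash
python3 - <<'E'
from t import *
c=arm.get_calibration('wrist');print(arm.observe()['position'])
im=snap('wrist','w2.png')[:,:,::-1].copy();print(arm.observe()['position'])
ys=[]
for n,lo,hi in(('orange',5,20),('blue',100,125)):
    a=blob(im,lo,hi,(250,140,330,275),150);p=ray(c,*a,.06);ys.append(p);print(n,a,p)
d=ys[1]-ys[0];print(np.degrees(np.arctan2(d[1],d[0])),np.linalg.norm(d))
E
```

```text
[0.4821 0.1995 0.1474]
[0.4815 0.2009 0.1476]
orange (285.4249417249417, 254.36386946386946) [0.4962 0.1719 0.06  ]
blue (289.87511542012925, 184.78000923361031) [0.485  0.2308 0.06  ]
100.79691629231972 0.059948578428985475
```

```bash
python3 -m crank '[[0.6,0.019,-0.035,0,-0.024],[0.6,0.019,-0.035,0,-0.024],[0.6,0,0,-0.035,0],[0.6,0,0,-0.05,0],[0.6,0,0,-0.05,0],[0.6,0,0,-0.05,0],[0.6,0,0,-0.029,0],[0.6,0,0,0,0]]'
python3 -m crank '[[0.6,0,0,0,0],[0.6,0,0,0,0],[0,0,0,0,0],[0,0,0,0,0],[0,0,0,0,0],[0,0,0,0,0],[0,0,0,0,0],[0,0,0,0,0]]' 40
python3 - <<'E'
from h import *
snap('scene','s3.png')
E
```

```text
clock: 2.3
position: [0.4959, 0.1719, 0.0601]
ee_rot: [-1.999, -2.422, 0.005]
force: [-0.4, -0.8, 0.2]
width: 0.6
clock: 2.97
position: [0.497, 0.1729, 0.0623]
ee_rot: [1.999, 2.423, 0.0]
force: [-0.1, -0.5, 0.1]
width: 0.215
```

View pics/s3.png

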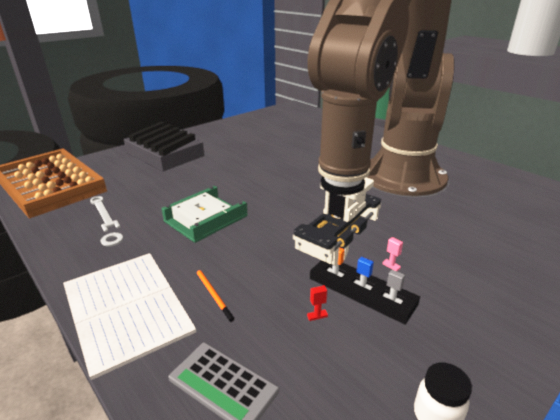

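The fingers are around the orange stud at about (340,257) and still closing. I'll finish the close and then lift.

```bash
python3 -m crank '[[0,0,0,0,0],[0,0,0,0,0],[0,0,0,0,0],[0,0,0,0,0],[0,0,0,0.02,0],[0,0,0,0.03,0],[0,0,0,0.05,0],[0,0,0,0.05,0]]' 40
python3 -m crank '[[0,0,0,0.05,0],[0,0,0,0.03,0],[0,0,0,0.02,0],[0,0,0,0,0],[0,0,0,0,0],[0,0,0,0,0],[0,0,0,0,0],[0,0,0,0,0]]'
python3 - <<'E'
from h import *
snap('scene','s4.png')
im=cv2.imread('pics/s4.png');cv2.imwrite('pics/s4c.png',cv2.resize(im[170:310,270:420],None,fx=4,fy=4))
E
```

```text
clock: 3.68
position: [0.4964, 0.1724, 0.1227]
ee_rot: [-1.999, -2.423, 0.003]
force: [0.0, -0.2, -1.6]
width: 0.149
clock: 4.35
position: [0.4965, 0.1726, 0.1613]
ee_rot: [-1.999, -2.423, 0.002]
force: [-0.6, -0.1, -1.9]
width: 0.151
```

View pics/s4c.png

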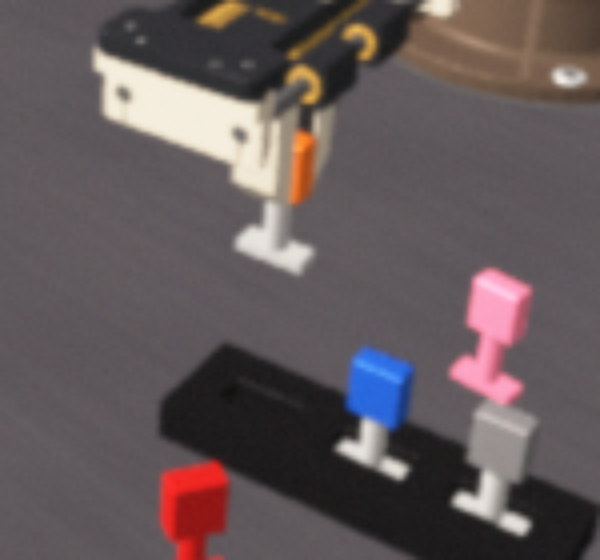

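```bash
python3 -m crank '[[0,0.0165,-0.0752,0,-0.0095],[0,0.0165,-0.0752,0,-0.0095],[0,0.0165,-0.0752,0,-0.0095],[0,0.0165,-0.0752,0,-0.0095],[0,0.0165,-0.0752,0,-0.0095],[0,0.0165,-0.0752,0,-0.0095],[0,0.0165,-0.0752,0,-0.0095],[0,0.0165,-0.0752,0,-0.0095]]'
python3 -m crank '[[0,0.0165,-0.0752,0,-0.0095],[0,0.0165,-0.0752,0,-0.0095],[0,0.0165,-0.0752,0,-0.0095],[0,0.0165,-0.0752,0,-0.0095],[0,0,0,-0.05,0],[0,0,0,-0.04,0],[0,0,0,0,0],[0,0,0,0,0]]'
python3 -m crank '[[0,0,0,0,0],[0,0,0,0,0],[0,0,0,0,0],[0,0,0,0,0],[0,0,0,0,0],[0,0,0,0,0],[0,0,0,0,0],[0,0,0,0,0]]'
python3 - <<'E'
from h import *
print(arm.get_calibration('wrist'));
for n in('scene','top','wrist'): snap(n,n+'5.png')
print(arm.observe())
im=cv2.imread('pics/scene5.png');cv2.imwrite('pics/s5c.png',cv2.resize(im[130:260,150:290],None,fx=4.5,fy=4.5,interpolation=2))
im=cv2.imread('pics/top5.png');cv2.imwrite('pics/t5c.png',cv2.resize(im[110:235,330:455],None,fx=4.5,fy=4.5,interpolation=2))
E
```

```text
clock: 5.07
position: [0.5498, -0.0693, 0.1618]
ee_rot: [-2.094, -2.341, 0.001]
force: [1.1, 0.9, -2.6]
width: 0.15
clock: 5.73
position: [0.5754, -0.1878, 0.1252]
ee_rot: [-2.139, -2.298, 0.002]
force: [0.6, 0.3, -1.1]
width: 0.151
clock: 6.4
position: [0.5762, -0.1881, 0.1262]
ee_rot: [2.14, 2.3, 0.0]
force: [-0.1, -0.0, -0.2]
width: 0.145
{'intrinsics': array([[292.36904867,   0.        , 275.14690187],
       [  0.        , 292.36904867, 210.15035329],
       [  0.        ,   0.        ,   1.        ]]), 'extrinsics': array([[ 0.99750455,  0.06828912,  0.01792411,  0.56996225],
       [ 0.07059   , -0.95992696, -0.27121446, -0.11523835],
       [-0.00131516,  0.27180292, -0.96235204,  0.26733451],
       [ 0.        ,  0.        ,  0.        ,  1.        ]])}
{'clock': 6.55, 'joints': array([-0.06174455,  0.54407778,  0.42219207,  1.77885237, -0.27927201,
        0.8779294 ,  0.5581643 ]), 'dq': array([ 5.28889738e-04, -7.12517714e-04, -9.65633584e-04, -2.97468147e-03,
        1.37879030e-03, -9.17295079e-04, -8.90871716e-06]), 'joint_efforts': array([-1.72666175e-02, -6.64741087e+01,  8.03731889e+00, -2.60783494e+01,
       -2.50662438e-02,  7.81071489e-02, -9.72324437e-05]), 'position': array([ 0.57618839, -0.1881204 ,  0.12612651]), 'ee_rot': array([2.14024220e+00, 2.29974188e+00, 1.23187231e-06]), 'force': array([-0.34998098,  0.04952074, -0.44247553]), 'ft_torque': array([-0.06999329,  0.03777591, -0.0151855 ]), 'width': 0.1519038040423882}
```

View pics/s5c.png

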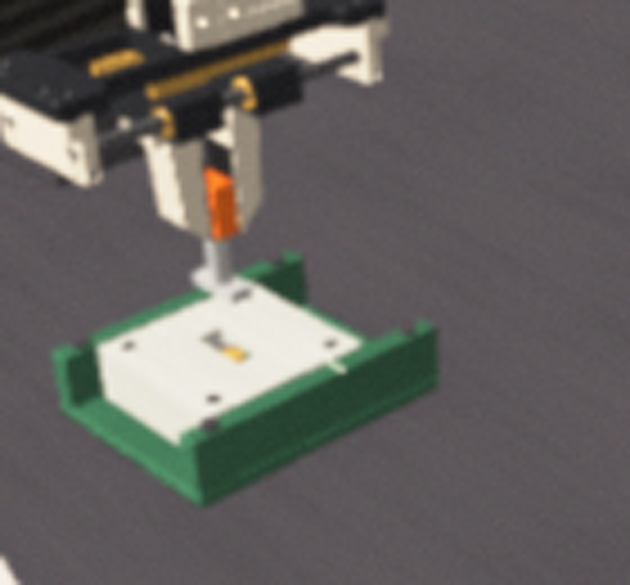

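View pics/t5c.png

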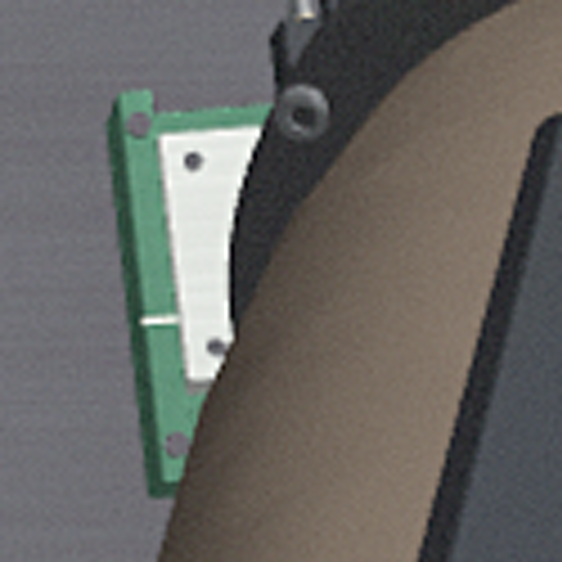

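View pics/wrist5.png

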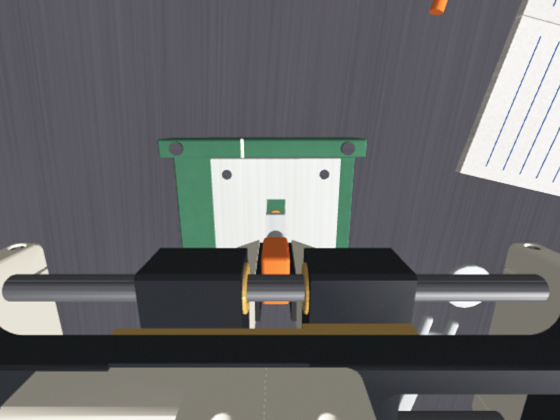

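The wrist view shows the far end of the slot at about (276,200), with the stud's head and stem just below it. I'll zoom in to compare them.

```bash
python3 - <<'E'
from h import *
im=cv2.imread('pics/wrist5.png');cv2.imwrite('pics/w5c.png',cv2.resize(im[150:260,205:350],None,fx=5,fy=5,interpolation=2))
E
```

```text
(no output)
```

View pics/w5c.png

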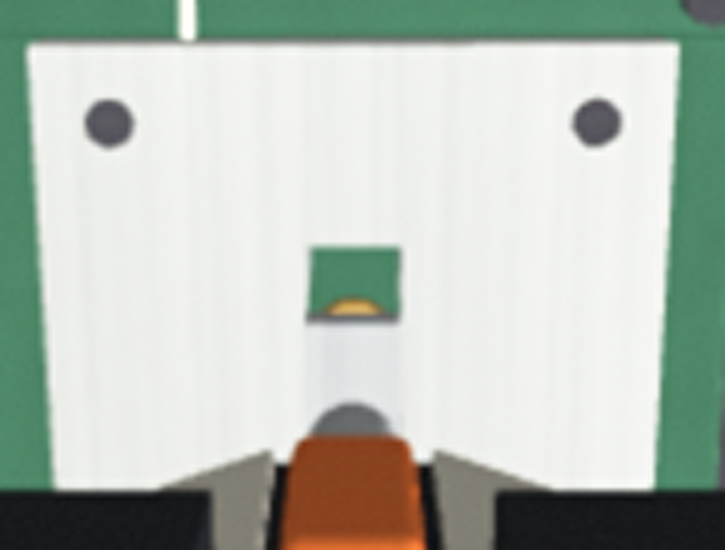

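```bash
python3 - <<'E'
from h import *
np.set_printoptions(precision=4,suppress=True)
c=arm.get_calibration('wrist')
z=lambda a,b,h:ray(c,205+a/5-.4,150+b/5-.4,h)
yaw=np.radians(4.1);X=np.array([np.cos(yaw),np.sin(yaw),0]);Y=np.array([-X[1],X[0],0])
def rep(n,p):print(n,p,'mx %.4f my %.4f'%(p@X,p@Y))
rep('slotL',z(310,247,.04));rep('slotR',z(401,247,.04))
rep('slotL low',z(308,313,.04));rep('slotR low',z(400,313,.04))
rep('headL',z(307,321,.074));rep('headR',z(399,321,.074));
rep('headtopL',z(307,314,.080));rep('headtopR',z(400,314,.080))
rep('tcp',arm.observe()['position'])
d=z(680,42,.04)-z(27,44,.04);print('far edge yaw',np.degrees(np.arctan2(d[1],d[0])),np.linalg.norm(d))
d=z(27,44,.04)-z(50,400,.04);print('left edge yaw',np.degrees(np.arctan2(d[1],d[0]))-90)
d=z(680,42,.04)-z(660,400,.04);print('right edge yaw',np.degrees(np.arctan2(d[1],d[0]))-90)
rep('pcL',z(27,44,.04));rep('pcR',z(680,42,.04))
rep('mark',z(187,40,.04))
E
```

```text
slotL [ 0.5667 -0.1706  0.04  ] mx 0.5530 my -0.2106
slotR [ 0.5812 -0.1695  0.04  ] mx 0.5676 my -0.2107
slotL low [ 0.5671 -0.1815  0.04  ] mx 0.5526 my -0.2216
slotR low [ 0.5819 -0.1805  0.04  ] mx 0.5675 my -0.2216
headL [ 0.5674 -0.1728  0.074 ] mx 0.5536 my -0.2129
headR [ 0.5801 -0.1719  0.074 ] mx 0.5663 my -0.2129
headtopL [ 0.5674 -0.17    0.08  ] mx 0.5538 my -0.2102
headtopR [ 0.5798 -0.1691  0.08  ] mx 0.5662 my -0.2102
tcp [ 0.5762 -0.1881  0.1261] mx 0.5613 my -0.2288
far edge yaw 4.226248238683443 0.10044213863811821
left edge yaw 4.314970573530687
right edge yaw 4.294959927678775
pcL [ 0.5212 -0.1416  0.04  ] mx 0.5098 my -0.1785
pcR [ 0.6214 -0.1342  0.04  ] mx 0.6102 my -0.1783
mark [ 0.5458 -0.1392  0.04  ] mx 0.5344 my -0.1779
```

By the wrist view the head is centred on the slot to within about 0.5 mm. Now I'll descend while watching the force.

```bash
python3 -m crank '[[0,0,0,-0.03,0.002],[0,0,0,-0.03,0],[0,0,0,-0.015,0],[0,0,0,0,0],[0,0,0,0,0],[0,0,0,0,0],[0,0,0,0,0],[0,0,0,0,0]]'
python3 -m crank '[[0,0,0,-0.005,0],[0,0,0,-0.005,0],[0,0,0,-0.005,0],[0,0,0,0,0],[0,0,0,0,0],[0,0,0,0,0],[0,0,0,0,0],[0,0,0,0,0]]'
```

```text
clock: 7.22
position: [0.5765, -0.1882, 0.0966]
ee_rot: [2.137, 2.301, 0.001]
force: [-0.1, 0.1, -1.0]
width: 0.151
clock: 7.88
position: [0.5762, -0.1881, 0.0902]
ee_rot: [2.138, 2.302, 0.0]
force: [-0.4, -0.4, -1.6]
width: 0.15
```

```bash
python3 -m crank '[[0,0,0,-0.005,0],[0,0,0,-0.005,0],[0,0,0,0,0],[0,0,0,0,0],[0,0,0,0,0],[0,0,0,0,0],[0,0,0,0,0],[0,0,0,0,0]]'
python3 - <<'E'
from h import *
print(arm.observe()['position'],arm.observe()['force'])
im=snap('wrist','w6.png')[:,:,::-1];cv2.imwrite('pics/w6c.png',cv2.resize(im[150:260,205:350],None,fx=5,fy=5,interpolation=2))
E
```

```text
clock: 8.55
position: [0.5763, -0.1882, 0.0862]
ee_rot: [2.138, 2.302, 0.0]
force: [-0.7, 0.4, 0.8]
width: 0.148
[ 0.57628309 -0.18815024  0.08621302] [-0.69776924  0.41969322  0.76960132]
```

View pics/w6c.png

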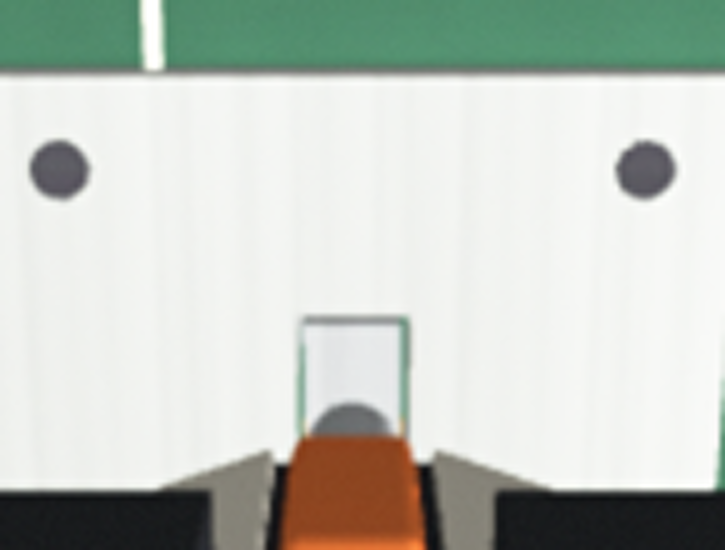

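The head is inside the slot, with gaps visible on both sides. Next I'll press against the spring.

```bash
python3 -m crank '[[0,0,0,-0.0025,0],[0,0,0,-0.0025,0],[0,0,0,-0.0025,0],[0,0,0,-0.0025,0],[0,0,0,-0.0025,0],[0,0,0,-0.0025,0],[0,0,0,-0.0025,0],[0,0,0,-0.0025,0]]' 50
python3 -m crank '[[0,0,0,-0.0025,0],[0,0,0,-0.0025,0],[0,0,0,-0.0025,0],[0,0,0,0,0],[0,0,0,0,0],[0,0,0,0,0],[0,0,0,0,0],[0,0,0,0,0]]'
```

```text
clock: 9.27
position: [0.5763, -0.1882, 0.0782]
ee_rot: [2.138, 2.302, 0.0]
force: [-0.4, -0.4, 6.2]
width: 0.149
clock: 9.93
position: [0.5764, -0.1882, 0.0754]
ee_rot: [2.138, 2.302, 0.0]
force: [-0.9, 0.8, 6.7]
width: 0.15
```

```bash
python3 -m crank '[[0,0,0,-0.002,0],[0,0,0,0,0],[0,0,0,0,-0.05],[0,0,0,0,-0.05],[0,0,0,0,-0.05],[0,0,0,0,0],[0,0,0,0,0],[0,0,0,0,0]]'
python3 - <<'E'
from cell import arm
o=arm.observe();print(o['force'],o['ft_torque'],o['ee_rot'])
E
```

```text
clock: 10.6
position: [0.5765, -0.1883, 0.0747]
ee_rot: [2.311, 2.127, 0.001]
force: [-0.8, 0.6, 7.5]
width: 0.153
[-0.76882083  0.5934749   7.54843234] [-0.0516472   0.21008454 -0.02273343] [2.31149995e+00 2.12662249e+00 5.06679010e-04]
```

```bash
python3 -m crank '[[0,0,0,0,-0.06],[0,0,0,0,-0.06],[0,0,0,0,-0.06],[0,0,0,0,-0.06],[0,0,0,0,-0.06],[0,0,0,0,-0.06],[0,0,0,0,0],[0,0,0,0,0]]'
python3 - <<'E'
from h import *
o=arm.observe();print(o['force'],o['ft_torque'],o['ee_rot'])
im=snap('scene','s7.png')[:,:,::-1];cv2.imwrite('pics/s7c.png',cv2.resize(im[130:260,150:290],None,fx=4.5,fy=4.5,interpolation=2))
E
```

```text
clock: 11.27
position: [0.5766, -0.1884, 0.0747]
ee_rot: [2.669, 1.655, 0.001]
force: [-0.8, 0.5, 7.2]
width: 0.153
[-0.79692089  0.5139542   7.20993225] [-0.11608639  0.19937334 -0.06730724] [2.66915323e+00 1.65508805e+00 5.47930516e-04]
```

View pics/s7c.png

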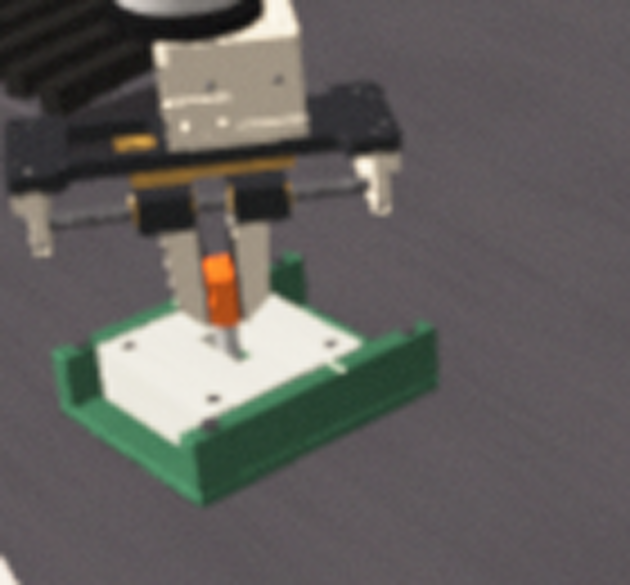

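The stud is turning with the gripper, and force and moment stay small. I'll continue.

```bash
python3 -m crank '[[0,0,0,0,-0.06],[0,0,0,0,-0.06],[0,0,0,0,-0.06],[0,0,0,0,-0.06],[0,0,0,0,-0.06],[0,0,0,0,-0.06],[0,0,0,0,-0.06],[0,0,0,0,0]]'
python3 - <<'E'
from cell import arm
o=arm.observe();print(o['force'],o['ft_torque'])
E
python3 -m crank '[[0,0,0,0,-0.06],[0,0,0,0,-0.06],[0,0,0,0,-0.06],[0,0,0,0,-0.06],[0,0,0,0,-0.06],[0,0,0,0,-0.06],[0,0,0,0,0],[0,0,0,0,0]]'
python3 - <<'E'
from cell import arm
o=arm.observe();print(o['force'],o['ft_torque'])
E
```

```text
clock: 11.98
position: [0.5765, -0.1885, 0.0746]
ee_rot: [2.968, 1.028, 0.001]
force: [0.2, -0.1, 6.9]
width: 0.152
[ 0.21878609 -0.07122479  6.90170218] [-0.02373795  0.10092178 -0.04179188]
clock: 12.65
position: [0.5766, -0.1885, 0.0747]
ee_rot: [3.107, 0.459, 0.001]
force: [-1.7, -0.1, 7.2]
width: 0.152
[-1.73771647 -0.1273201   7.18356822] [-0.11924404  0.24199069 -0.01133882]
```

```bash
python3 -m crank '[[0,0,0,0,-0.05],[0,0,0,0,-0.05],[0,0,0,0,-0.05],[0,0,0,0,-0.05],[0,0,0,0,-0.01],[0,0,0,0,0],[0,0,0,0,0],[0,0,0,0,0]]'
python3 - <<'E'
from cell import arm
o=arm.observe();print(o['force'],o['ft_torque'])
E
python3 -m crank '[[0,0,0,0,-0.01],[0,0,0,0,-0.01],[0,0,0,0,-0.01],[0,0,0,0,-0.01],[0,0,0,0,0],[0,0,0,0,0],[0,0,0,0,0],[0,0,0,0,0]]'
python3 - <<'E'
from h import *
o=arm.observe();print(o['force'],o['ft_torque'])
im=snap('scene','s8.png')[:,:,::-1];cv2.imwrite('pics/s8c.png',cv2.resize(im[130:260,150:290],None,fx=4.5,fy=4.5,interpolation=2))
im=snap('wrist','w8.png')
E
```

```text
clock: 13.32
position: [0.5765, -0.1885, 0.0747]
ee_rot: [3.139, 0.116, 0.001]
force: [0.0, -0.1, 5.9]
width: 0.147
[ 0.01754845 -0.06092312  5.89198744] [-0.0019543   0.28386328  0.02420796]
clock: 13.98
position: [0.5766, -0.1885, 0.0748]
ee_rot: [3.141, 0.05, 0.001]
force: [-0.7, -0.2, 6.1]
width: 0.148
[-0.69446662 -0.22559673  6.07065828] [-0.04174754  0.24684577  0.04248202]
```

View pics/s8c.png

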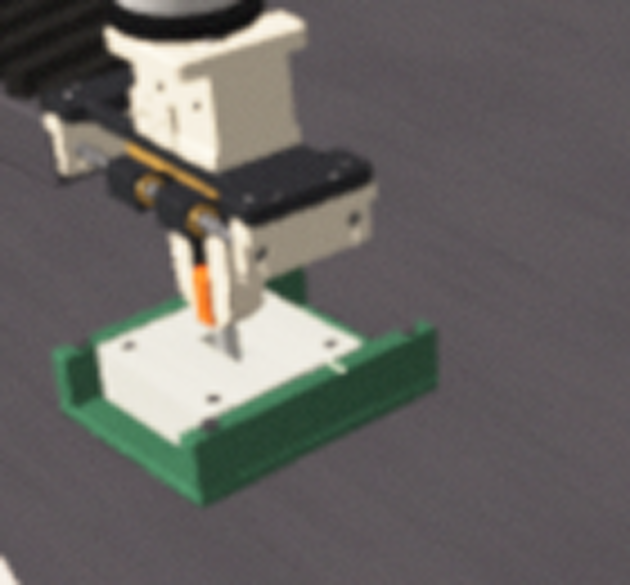

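View pics/w8.png

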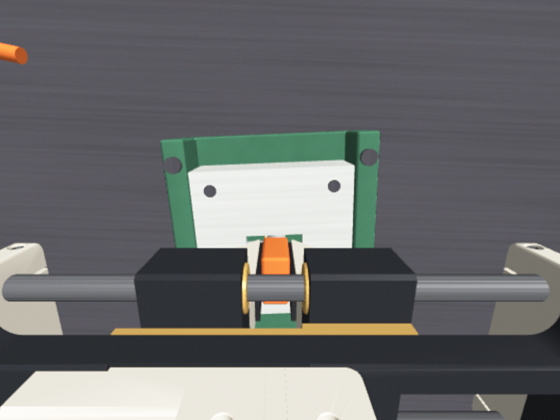

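Turned about 92° by TCP yaw with no clear stop yet. I'll feel a little further.

```bash
python3 -m crank '[[0,0,0,0,-0.015],[0,0,0,0,-0.015],[0,0,0,0,0],[0,0,0,0,0],[0,0,0,0,0],[0,0,0,0,0],[0,0,0,0,0],[0,0,0,0,0]]'
python3 - <<'E'
from h import *
o=arm.observe();print(o['force'],o['ft_torque'],o['ee_rot'])
E
python3 -m crank '[[0,0,0,0,-0.015],[0,0,0,0,-0.015],[0,0,0,0,0],[0,0,0,0,0],[0,0,0,0,0],[0,0,0,0,0],[0,0,0,0,0],[0,0,0,0,0]]'
python3 - <<'E'
from h import *
o=arm.observe();print(o['force'],o['ft_torque'],o['ee_rot'])
E
```

```text
clock: 14.75
position: [0.5767, -0.1881, 0.0747]
ee_rot: [3.141, 0.001, 0.002]
force: [0.2, 1.3, 6.7]
width: 0.151
[0.22465981 1.31641846 6.69848823] [0.16797762 0.1306148  0.06807812] [3.14149145e+00 1.39643705e-03 1.50416395e-03]
clock: 15.42
position: [0.5768, -0.1879, 0.0747]
ee_rot: [-3.141, 0.047, -0.001]
force: [0.3, 1.6, 7.8]
width: 0.147
[0.26107899 1.57879783 7.81972362] [0.38021683 0.12610504 0.35286528] [-3.14113982e+00  4.68253411e-02 -1.48407816e-03]
```

At 96° the z moment jumped to 0.35 N m, so that is the stop. I'll back off slightly, then let the spring lift the stud.

```bash
python3 -m crank '[[0,0,0,0,0.03],[0,0,0,0,0.03],[0,0,0,0,0],[0,0,0,0.0025,0],[0,0,0,0.0025,0],[0,0,0,0.0025,0],[0,0,0,0,0],[0,0,0,0,0]]'
python3 -m crank '[[0,0,0,0.002,0],[0,0,0,0.002,0],[0,0,0,0,0],[0,0,0,0,0],[0,0,0,0,0],[0,0,0,0,0],[0,0,0,0,0],[0,0,0,0,0]]'
python3 - <<'E'
from h import *
o=arm.observe();print(o['force'],o['ft_torque'],o['ee_rot'])
E
```

```text
clock: 16.08
position: [0.5767, -0.188, 0.0776]
ee_rot: [3.141, 0.051, 0.002]
force: [0.4, 0.1, 6.2]
width: 0.148
clock: 16.75
position: [0.5766, -0.1881, 0.079]
ee_rot: [3.141, 0.051, 0.001]
force: [2.2, 1.0, 4.6]
width: 0.144
[2.17865279 1.0115539  4.58990166] [ 0.27227467 -0.48299396  0.04197784] [3.14109263e+00 5.05196050e-02 1.02011690e-03]
```

```bash
python3 -m crank '[[0,0,0,0.001,0],[0,0,0,0.001,0],[0,0,0,0,0],[0,0,0,0,0],[0,0,0,0,0],[0,0,0,0,0],[0,0,0,0,0],[0,0,0,0,0]]'
python3 - <<'E'
from h import *
o=arm.observe();print(o['force'],o['ft_torque'],o['ee_rot'])
im=snap('scene','s9.png')[:,:,::-1];cv2.imwrite('pics/s9c.png',cv2.resize(im[130:260,150:290],None,fx=4.5,fy=4.5,interpolation=2))
E
```

```text
clock: 17.42
position: [0.5762, -0.1882, 0.0797]
ee_rot: [3.141, 0.05, 0.0]
force: [3.6, 1.0, 4.3]
width: 0.154
[3.56337442 0.9795882  4.28328117] [ 0.18832386 -0.63584555 -0.01641814] [3.14109299e+00 5.02451670e-02 5.25350327e-05]
```

View pics/s9c.png

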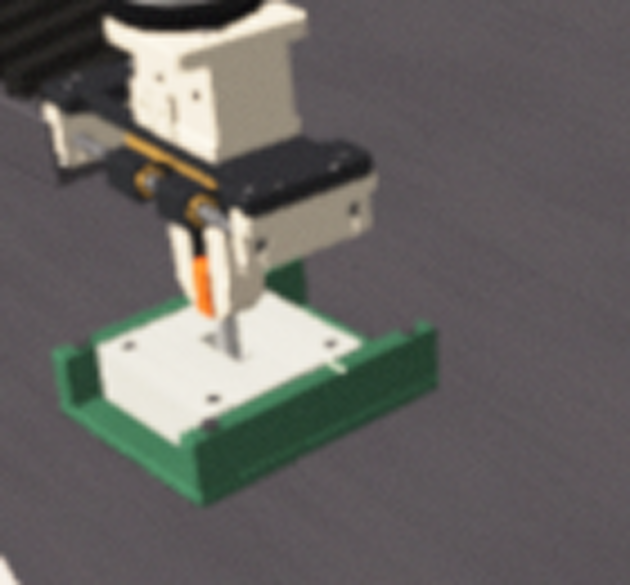

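```bash
python3 -m crank '[[0,0.002,0.0005,0,0],[0,0,0,0,0],[0,0,0,0.001,0],[0,0,0,0,0],[0,0,0,0,0],[0,0,0,0,0],[0,0,0,0,0],[0,0,0,0,0]]'
python3 - <<'E'
from h import *
o=arm.observe();print(o['force'],o['ft_torque'],o['ee_rot'])
E
```

```text
clock: 18.13
position: [0.5766, -0.1881, 0.08]
ee_rot: [3.141, 0.05, -0.001]
force: [-0.7, -0.9, 4.5]
width: 0.152
[-0.68640051 -0.86151446  4.49663593] [-0.23460679  0.42079896 -0.00872468] [ 3.14112115e+00  4.98437584e-02 -1.14172536e-03]
```

The lateral force is gone and z matches the lock height. Now I'll release.

```bash
python3 -m crank '[[0.2,0,0,0,0],[0.3,0,0,0,0],[0.4,0,0,0,0],[0.45,0,0,0,0],[0.45,0,0,0,0],[0.45,0,0,0,0],[0.45,0,0,0,0],[0.45,0,0,0,0]]'
python3 -m crank '[[0.45,0,0,0.01,0],[0.45,0,0,0.05,0],[0.45,0,0,0.08,0],[0.45,0,0,0.08,0],[0.45,0,0,0.08,0],[0.45,-0.08,0,0.05,0],[0.45,-0.08,0,0,0],[0.45,-0.08,0,0,0]]'
python3 -m crank '[[0.45,-0.09,0,0,0],[0.45,-0.09,0,0,0],[0.45,-0.09,0,0,0],[0.45,-0.05,0,0,0],[0.45,0,0,0,0],[0.45,0,0,0,0],[0.45,0,0,0,0],[0.45,0,0,0,0]]'
python3 - <<'E'
from h import *
im=snap('scene','s10.png')[:,:,::-1];cv2.imwrite('pics/s10c.png',cv2.resize(im[130:260,150:290],None,fx=4.5,fy=4.5,interpolation=2))
im=snap('top','t10.png')[:,:,::-1];cv2.imwrite('pics/t10c.png',cv2.resize(im[110:235,330:455],None,fx=4.5,fy=4.5,interpolation=2))
print(arm.observe()['force'])
E
```

```text
clock: 18.8
position: [0.577, -0.1879, 0.0801]
ee_rot: [3.141, 0.05, -0.0]
force: [0.0, -0.2, -0.1]
width: 0.45
clock: 19.47
position: [0.4805, -0.1886, 0.2214]
ee_rot: [3.14, 0.051, 0.004]
force: [-0.8, -0.8, 1.0]
width: 0.446
clock: 20.13
position: [0.3541, -0.1881, 0.2205]
ee_rot: [3.14, 0.051, 0.001]
force: [0.5, 0.4, -1.0]
width: 0.449
[ 0.06317264 -0.66367948 -0.22600436]
```

View pics/s10c.png

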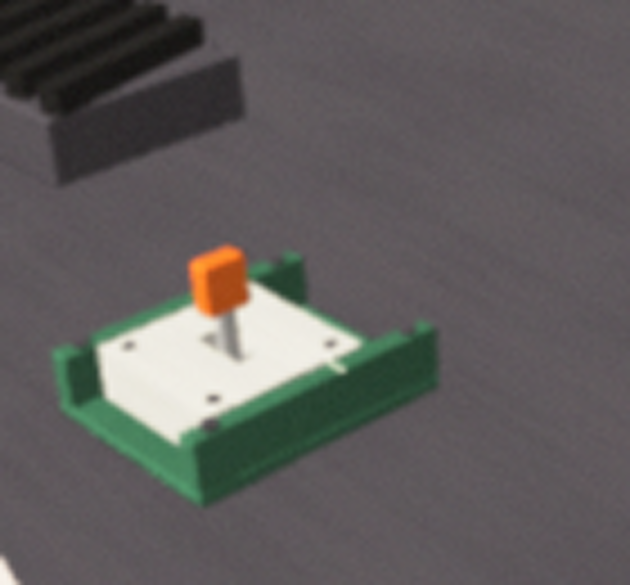

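View pics/t10c.png

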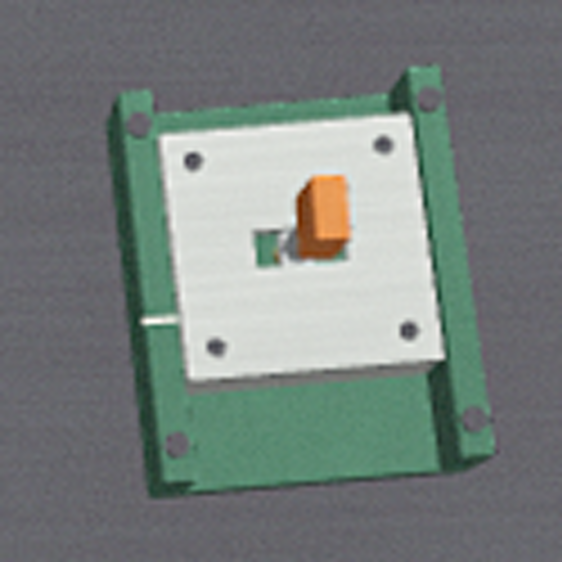

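View pics/s10.png

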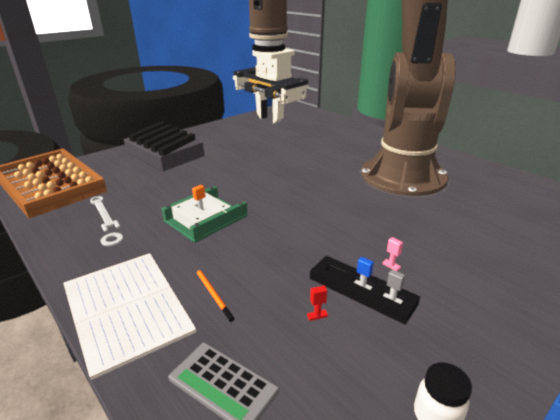

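The stud stands upright and turned in the mount, and both spares are still in the rack. I'll check its height by triangulation.

```bash
python3 - <<'E'
from t import *
ct,cs=arm.get_calibration('top'),arm.get_calibration('scene')
a=blob(cv2.imread('pics/top10.png') if 0 else cv2.imread('pics/t10.png'),3,20,(385,140,415,175));b=blob(cv2.imread('pics/s10.png'),3,20,(180,175,220,215))
print(a,b,tri((ct,*a),(cs,*b)))
im=cv2.imread('pics/t10.png');h=cv2.cvtColor(im,cv2.COLOR_BGR2HSV)
p=[ray(ct,330+u/4.5,110+v/4.5,.093) for u,v in((313,176),(347,176),(347,238),(315,240))]
d=p[1]-p[2];print('handle long edge yaw',np.degrees(np.arctan2(d[1],d[0])),np.linalg.norm(d))
E
```

```text
(401.0862250262881, 157.79179810725552) (198.19094922737307, 191.71633554083883) (array([ 0.5768, -0.1881,  0.0784]), np.float64(0.0008372962666705456))
handle long edge yaw -3.1326659170100184 0.02375881483902706
```

```bash
python3 -c "
from cell import arm
o=arm.observe();print(o['clock'],abs(o['dq']).max());arm.sign_off()"
```

```text
20.2333 0.005801556061838045
the job is handed in; nothing more can be done
```

The orange stud is locked in the mount's slot and released. I handed the job in at 20.2 s of the 67 s allowed; no verdict is reported.

**What I did:** I took the stud from the rack and found the slot by sight with the top and wrist cameras. The head went in without touching the plate's top face. I pressed it down about 17 mm and turned it clockwise until I felt the stop, at 96° of gripper turn. I then backed off 4° and let the spring lift it to the lock height. I saw about 3.6 N of side force during the lift and removed it with a 0.8 mm shift before letting go. The highest vertical force I read was about 8 N.

**Last checks:**
- **Height:** the handle centre triangulates to z = 78.4 mm, which puts the underside at about 28.4 mm (26.5 to 30 mm is allowed).
- **Position:** the stud stands upright in the slot, at about (0.577, -0.188).
- **Spares:** the blue and grey studs are still in the rack.
- **Robot:** the arm is clear of everything, and the force reading was near zero.

**One check that disagreed:** a rough reading of the handle's edge in the top image gave a yaw of -3°, against 4.2° for the mount. That 7° gap is inside the 11.5° limit. I put most of it down to pixel error, since the stops allow only about 4° of play.

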